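Hang the packing caddy on its twin-pin stand

ROBOT

A 7-joint arm with a two-finger parallel gripper is mounted at the origin on the work surface. World frame = base frame: x ahead of the robot, y to its left, z up, the work surface at z = 0. Lengths are in m, angles in rad, forces in N, time in s.
With the tool pointing down it reaches from about 0.35 to 0.9 m from the base axis. Payload 19.9 kg.
Tool frame: the origin (TCP) lies on the centre line of the jaws, within the pads' length; the fingertips stand 11 mm ahead of it and the grasp point (between the pads) lies 8 mm behind it; y points along the fingers, z is the direction in which the jaws open and shut, and the axes are right-handed (so a half turn about y gives the same grasp; the last joint's range is limited). The gripper opens to 85 mm and grips with 20 to 120 N. Pads are 22 mm wide; open, the fingers measure 114 mm over their backs; the gripper's body (76 mm by 85 mm) begins 54 mm behind the grasp point. The pads swing forward as they close: fully open they stand 13 mm farther back than shut.
Start: joints at [1.196, 0.417, -0.01, 1.614, 0.005, 1.111, -0.053], TCP at [0.204, -0.591, 0.242] pointing down, gripper open.
Joint ranges: [-2.81, 2.81], [-0.39, 2.02], [-1.27, 1.25], [0.06, 2.57], [-1.19, 4.33], [0.19, 2], [-2.82, 2.82]. Speed limits (rad/s): [1.89, 1.89, 2.39, 2.39, 3.01, 3.01, 3.01].

INTERFACE

Orientations are given as a unit quaternion [x, y, z, w].
In Python, from cell import * gives the robot as it stands.
- The arm moves only by the shell command python3 -m inch 'ROWS' [FORCE]. ROWS is JSON, a list of rows, each a list of 3 entries, a list of its own where there are three numbers: the shift along the tool's x, y, z in mm, then the turn, a rotation vector about the tool's x, y, z in degrees, then the opening in per cent of the stroke, from 0 (shut) to 100 (fully open). In form: [[[tx, ty, tz], [ax, ay, az], gripper], ...]. A call has 1 to 10 rows; each row shifts and turns the commanded pose from where the row before left it, along the tool's axes as they then stand; what a row does not reach is not made up. A row lasts 1/8 s, in which the tool goes at most 62.5 mm and 10.7 degrees, less where a joint would pass 70% of its speed; a pose out of reach is approached as far as the arm can. A call with a gripper value outside its range is refused whole. The fingers move at their own pace and stop on an object; FORCE is the grip in N (left out, the last holds). Time passes only in rows, so rows that do not move let the fingers close. It gives the time, the measured TCP pose, the force and the opening at its end, in the units of the state.
- get_obs(): the state, without advancing time (a new reading comes with each control period).
- get_image(name): name is "side" or "top" or "wrist"; returns (picture, depth): 384x512x3 uint8, red, green, blue; 384x512 float32, m along the optical axis (not along the pixel's ray), 0 where there is no reading.
- camera_params(name): a dict with "camera_matrix" (3x3 intrinsics, pixels), "rvec" (rotation vector, rad) and "tvec" (3), from world to camera coordinates, as OpenCV has them. Camera axes: x right, y down, z forward; pixel columns grow to the right and rows downward; lengths in m; the calibration is good to about 2 mm. The wrist camera is an equidistant fisheye: a pixel r from the principal point sees the ray r / f radians off the axis. A picture is of the moment at which its call begins: read the wrist's pose just before it. camera_params takes no time and is no camera call; for the wrist camera it gives the pose at the moment of the call.
- close_job(): hands the job in, once; it reports no verdict.
The state is a dict: "clock": time; "q": joint angles; "joint_vel": joint speeds; "joint_efforts": joint torques, N m; "tool_pos": TCP position; "tcp_rot": TCP orientation; "contact_force": force on the tool from outside, world axes, zero at the start; "torque": the same for the moment, N m; "grip_width": opening from 0.0 (shut) to 1.0 (fully open).
Only numpy, scipy, OpenCV 4.12 (cv2) and the standard library are available. Lean on these libraries where they do the work, as an engineer would, in place of code of your own. Each camera call takes 0.05 s, during which the arm holds its last target.

TASK

Take the plywood caddy by its upright grip and hang it on the steel stand, with both ear holes over the two upturned pins and the ears fully home on the arms. Keep hold of it until it is fully home, feel for the pins gently instead of forcing it down on them, then let go and leave the other things where they are.

Things in the scene. Friction and masses are not known exactly. Their poses are not given: they have to be found in the camera images.
- caddy_mid (a point): Loose plywood caddy, 0.2 to 0.35 kg, standing on the table: an open box 50 (its x) x 64 (its y) x 60 mm high with a steel ear at each y end, 168 mm long over the ears, the same either way round. A divider along y in the middle rises above the rim as its grip. This point is on the centre line, 51 mm above the underside, 5 mm below the ears' underside; z up.
- caddy_grip (a point): Middle of the caddy's upright grip, 81 mm above the caddy's underside, on its centre line. The grip is a plywood plate 10 mm thick (caddy x), 56 mm wide (caddy y), from the box rim (21 mm below this point) to its top (21 mm above this point).
- caddy_ear (a point): Centre of the hole in one ear (caddy y = +60 mm), at the ear's underside, 56 mm above the caddy's underside. The other ear is its mirror at y = -60 mm. Each ear is flat steel, 30 (x) x 52 (y) x 4 mm, top flush with the box rim, with a round 10 mm through hole at x = 0.
- stand: Fixed steel stand. Origin on the table under the nominal middle of the pins; z up, x from the open front to the column. Base plate 150 x 150 x 8 mm (x -30 to 120). Column and clamp at x = 88 mm, knob top 145 mm high. A yoke in the clamp: a 12 mm square cross bar 58 mm behind the pins and two arms, 12 mm wide, that reach forward to the pins.
- hang_nominal (a point): Nominal mid-point between the pins, level with the arms' tops (120 mm above the table; hung ears rest there), axes as the stand's. The real pair of pins is parallel to the stand's y but shifted from here by up to 4 mm in x and up to 9 mm in y, differently each time and shown by no reading: the yoke has play in its clamp and was tightened by hand. It stays put.
- stand_clamp (a point): Top of the clamp on the column, 88 mm behind the nominal pins, 131 mm high. The two pins: upright round steel, 8 mm thick, 120 mm apart along the stand's y (60 mm either side of the middle), one on each arm, 18 mm tall (tops 138 mm above the table), top edge broken by under 1 mm. The stand bears at most 25 N from the caddy.
- jar_a: Bystander: closed glass jar, 72 mm across, 110 mm tall; origin at the centre of its underside.
- jar_b: Bystander: a second such jar, 72 mm across, 110 mm tall; origin at the centre of its underside.
- glass: Bystander: small tasting glass, 62 mm across the rim, 75 mm tall; origin at the centre of its underside.
- tape: Bystander: roll of parcel tape lying flat, 100 mm across, 48 mm tall; origin at the centre of its underside.
- phone: Bystander: black telephone lying flat, 72 x 148 x 9 mm; origin at the centre of its underside.
- labels: Bystander: small cardboard box, 80 x 60 x 30 mm; origin at the centre of its underside.

How it is judged:
On the way, in this order (a step that is already met when the one before it is completed fails the run):
1. the caddy is lifted by its grip, upright, clear of the table (height (world z) of caddy_mid above 0.09 m and angle between caddy_mid's own z axis and vertical below 0.3 rad and contact force between the fingers and caddy above 1 N), for 0.2 s.
2. the caddy is fully home on both pins, while still held (z of caddy_mid in the frame of hang_nominal between -0.0085 and -0.0025 m and x of caddy_mid in the frame of hang_nominal between -0.009 and 0.009 m and y of caddy_mid in the frame of hang_nominal between -0.014 and 0.014 m and angle between caddy_mid's own z axis and vertical below 0.05 rad and angle between the y axis of caddy_mid and the y axis of hang_nominal, either way round below 0.08 rad and contact force between the fingers and caddy above 1 N), for 0.2 s.
At the end, for the whole second after the job is handed in: The caddy hangs with both ear holes over the pins: ears within about 3 mm of the arm tops' height, its middle within 9 mm (stand x) and 14 mm (stand y) of nominal, tilt under 0.05 rad, in line with the stand within 0.08 rad, released and at rest (z of caddy_mid in the frame of hang_nominal between -0.0085 and -0.0025 m and x of caddy_mid in the frame of hang_nominal between -0.009 and 0.009 m and y of caddy_mid in the frame of hang_nominal between -0.014 and 0.014 m and angle between caddy_mid's own z axis and vertical below 0.05 rad and angle between the y axis of caddy_mid and the y axis of hang_nominal, either way round below 0.08 rad and linear speed of caddy below 0.02 m/s and angular speed of caddy below 0.1 rad/s and contact force between the fingers and caddy below 0.1 N); the robot touches nothing.
It fails at once if the caddy presses on the stand with more than 25 N (contact force between caddy and stand above 25 N).
It fails at once if a bystander is moved by more than 25 mm (distance of any of jar_a, jar_b, glass, tape, phone, labels from where it was at the start of the episode above 0.025 m).
It also fails if it takes over 72 s, if anything falls off the work surface, if the arm or the gripper's body presses on something with over 40 N, if the wrist force passes 120 N, or if a joint passes its speed limit or range.

## Working session

There is one attempt and no reset: what is moved stays moved. The work goes in short steps, Python scripts to look and compute and a shell command to move; the robot and the scene stay as the last step left them, time stands still between calls to the robot, and variables do not carry over. Pictures are saved under pics/ and viewed, and the job is handed in when it is done.

```bash
ls; mkdir -p pics
python3 - <<'E'
from cell import *
import cv2,numpy as np
o=get_obs(); print(o)
for n in ["side","top","wrist"]:
    p=camera_params(n); print(n,p)
    im,d=get_image(n); cv2.imwrite(f"pics/{n}0.png",im[:,:,::-1]); np.save(f"pics/{n}0.npy",d); print(d.min(),d.max())
E
```

```text
pics
{'clock': 0.0, 'q': array([ 1.19648859,  0.41796922, -0.01031692,  1.61416664,  0.00469275,
        1.11067916, -0.05301745]), 'joint_vel': array([-9.50130001e-04, -2.82130009e-04, -1.87981968e-04, -7.15368618e-04,
        1.98694275e-03,  5.01334885e-05,  2.59233046e-04]), 'joint_efforts': array([ 1.60913725e-03, -8.64441562e+01,  6.78011309e-01, -4.34901452e+01,
        1.88953226e-02,  7.50956708e-03,  1.18980857e-06]), 'tool_pos': array([ 0.20408084, -0.59039777,  0.24166632]), 'tcp_rot': array([-0.11722034,  0.6977516 , -0.69692686,  0.11702585]), 'contact_force': array([ 0.12953104,  0.57769117, -1.25464701]), 'torque': array([-0.00233464, -0.03623471, -0.01876928]), 'grip_width': 1.0016259491152446}
side {'camera_matrix': array([[381.25062886,   0.        , 258.20301106],
       [  0.        , 381.25062886, 188.22334881],
       [  0.        ,   0.        ,   1.        ]]), 'rvec': array([ 0.56568181, -2.77854739,  1.00525105]), 'tvec': array([0.5472049 , 0.25744724, 1.0456856 ])}
0.0 3.1298623
top {'camera_matrix': array([[400.18204577,   0.        , 253.95049087],
       [  0.        , 400.18204577, 194.02838148],
       [  0.        ,   0.        ,   1.        ]]), 'rvec': array([ 2.13854869, -2.16823375,  0.17076353]), 'tvec': array([-0.00657511,  0.61196813,  1.20769671])}
0.0 2.247168
wrist {'camera_matrix': array([[297.31863964,   0.        , 255.07622002],
       [  0.        , 297.31863964, 188.93896252],
       [  0.        ,   0.        ,   1.        ]]), 'rvec': array([-2.36517171,  1.68743311,  0.2401998 ]), 'tvec': array([-0.62271603, -0.03597593,  0.37832276])}
0.0 1.269952
```

View pics/top0.png

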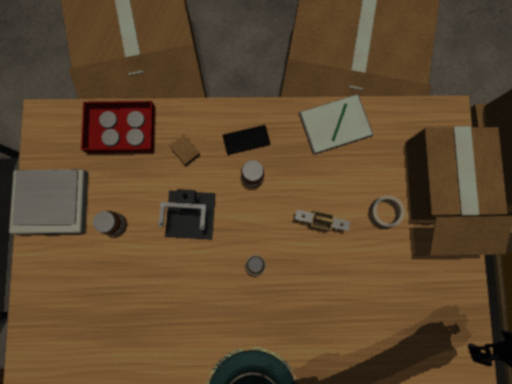

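View pics/side0.png

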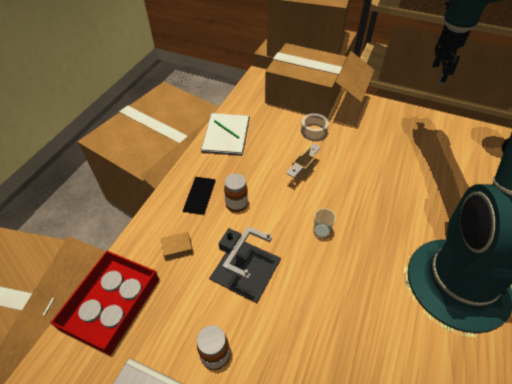

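View pics/wrist0.png

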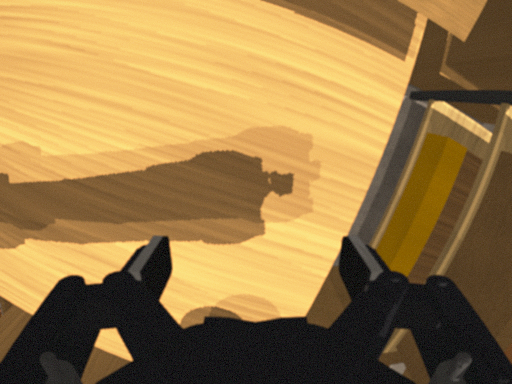

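The top view shows the caddy at about (322,221), the stand at (188,215), jars at (252,173) and (108,223), the glass at (256,265) and the tape at (386,212). I'll enlarge these areas and measure from the depth image.

```bash
cat > h.py <<'E'
import cv2,numpy as np
from scipy.spatial.transform import Rotation as R
def cam(p):
    return p["camera_matrix"],cv2.Rodrigues(np.array(p["rvec"]))[0],np.array(p["tvec"]).reshape(3)
def ray(p,u,v,fish=False):
    K,Rm,t=cam(p); x=(u-K[0,2])/K[0,0]; y=(v-K[1,2])/K[1,1]
    if fish:
        r=np.hypot(x,y); s=np.sin(r)/r if r>1e-9 else 1; d=np.array([x*s,y*s,np.cos(r)])
    else: d=np.array([x,y,1.])
    return -Rm.T@t, Rm.T@d
def onplane(p,u,v,z,fish=False):
    c,d=ray(p,u,v,fish); return c+d*(z-c[2])/d[2]
def cloud(p,D):
    K,Rm,t=cam(p); v,u=np.mgrid[:D.shape[0],:D.shape[1]]
    P=np.stack([(u-K[0,2])/K[0,0]*D,(v-K[1,2])/K[1,1]*D,D],-1)
    return (P-t)@Rm
E
python3 - <<'E'
from cell import *
from h import *
p=camera_params("top"); D=np.load("pics/top0.npy"); im=cv2.imread("pics/top0.png")
W=cloud(p,D)
print("table z", np.median(W[300:320,100:180,2]))
a=cv2.resize(im[165:275,145:255],None,fx=5,fy=5,interpolation=cv2.INTER_CUBIC)
b=cv2.resize(im[190:255,285:355],None,fx=8,fy=8,interpolation=cv2.INTER_CUBIC)
cv2.imwrite("pics/st.png",a);cv2.imwrite("pics/cd.png",b)
# things by height: label
m=((W[...,2]>0.02)&(W[...,2]<0.3)&(D>0)).astype(np.uint8)
n,l,s,c=cv2.connectedComponentsWithStats(m)
for i in range(1,n):
    if s[i,4]>40:
        q=W[l==i]; print(i,s[i],"x",q[:,0].min().round(3),q[:,0].max().round(3),"y",q[:,1].min().round(3),q[:,1].max().round(3),"z",np.percentile(q[:,2],[50,98]).round(3))
np.set_printoptions(linewidth=250)
print((W[208:236:1,290:354:2,2]*1000).astype(int))
E
```

```text
table z -0.000718922223880452
1 [ 80 101  74  52 949] x 0.757 0.921 y 0.31 0.533 z [0.041 0.053]
44 [  408   127   104   129 11108] x 0.415 0.79 y -0.74 -0.515 z [0.149 0.171]
58 [169 135  30  31 464] x 0.712 0.81 y 0.161 0.256 z [0.029 0.035]
91 [241 161  23  27 497] x 0.637 0.703 y -0.044 0.025 z [0.107 0.113]
92 [   9  170   77   65 4733] x 0.496 0.699 y 0.519 0.742 z [0.051 0.057]
93 [158 189  48  41 669] x 0.5 0.617 y 0.13 0.266 z [0.121 0.143]
94 [370 196  34  32 485] x 0.503 0.6 y -0.481 -0.381 z [0.045 0.052]
95 [ 93 211  32  25 631] x 0.49 0.561 y 0.391 0.459 z [0.106 0.114]
96 [294 210  56  22 597] x 0.492 0.558 y -0.306 -0.136 z [0.059 0.102]
97 [245 255  21  21 163] x 0.365 0.424 y -0.044 0.015 z [0.065 0.077]
98 [500 330  12  10  68] x 0.206 0.23 y -0.64 -0.625 z [0.259 0.28 ]
99 [467 344  16  18 113] x 0.17 0.201 y -0.547 -0.516 z [0.291 0.3  ]
103 [227 367  50  17 589] x 0.047 0.097 y -0.072 0.073 z [0.063 0.164]
[[  -2   -1   -2    0    0   -2    1   -2    3    5    2   -3   -6    0   -1   -1    0    0   -1    5   -1   -3   -5   -1   -8   -3   -2   -2    2   -1    0  
[... 3706 characters left out ...]
4    1   -1   -1   -2   -4   -1   -5   -2   -2]
 [  -2    0    0   -3    0   -2    0   -2    1    3    0   -4    2    0   -3    1    0   -4   -2   -4    1   -1    1   -4    2   -5    0   -1    1   -3    3   -5]
 [  -3    1    0    0   -2   -1   -5    1   -1    0   -1   -2    1   -6    0    1   -1   -1    0   -4   -1    3    1   -6   -5   -5    5    1   -4    2   -4    0]
 [   1    0    0    2    1    0   -2    1   -1   -1   -1   -3   -2   -2   -2    0    0   -3   -3   -1   -6    2    0    1    0    0    1   -3   -7   -1    1   -1]
 [  -4   -4   -3    0    0    2    1    1    4    3    0    0   -1   -3   -4    0    0   -5   -2    0   -3    0   -1   -2   -2 1282    2    1   -3   -2   -2   -3]]
```

Run:
```python
from h import *
im=cv2.imread("pics/side0.png")
a=cv2.resize(im[215:310,200:300],None,fx=6,fy=6,interpolation=cv2.INTER_CUBIC)
b=cv2.resize(im[135:200,275:335],None,fx=9,fy=9,interpolation=cv2.INTER_CUBIC)
cv2.imwrite("pics/st_s.png",a);cv2.imwrite("pics/cd_s.png",b)
```

```text
(no output)
```

View pics/st.png

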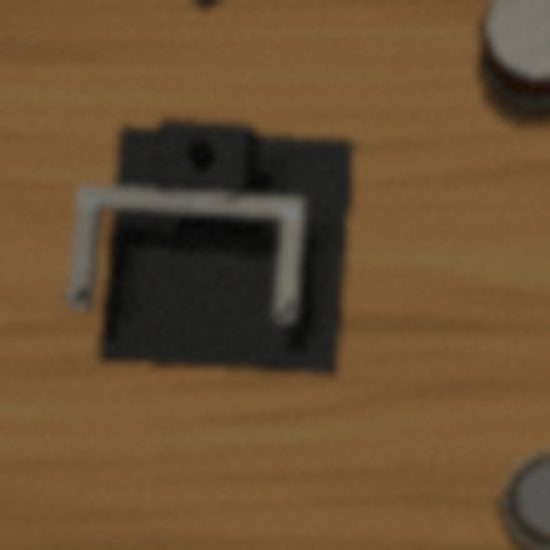

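View pics/cd.png

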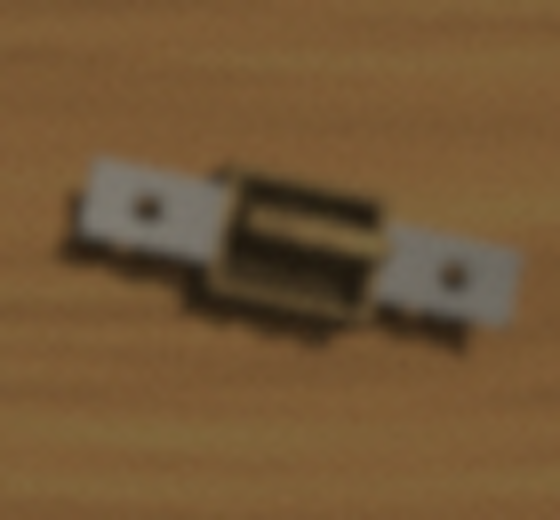

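View pics/st_s.png

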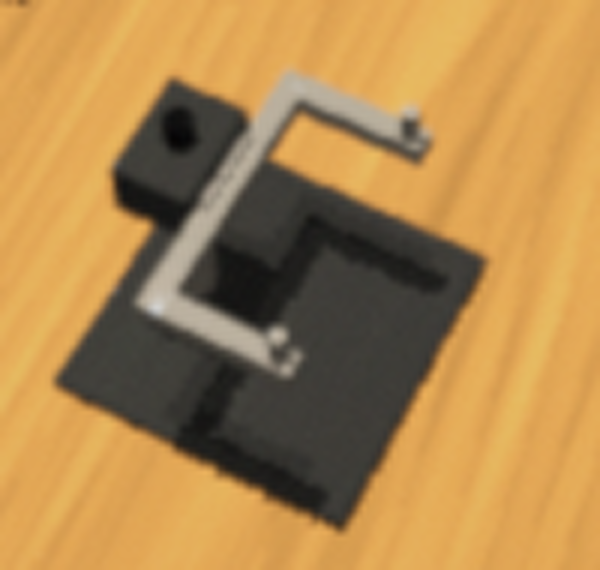

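View pics/cd_s.png

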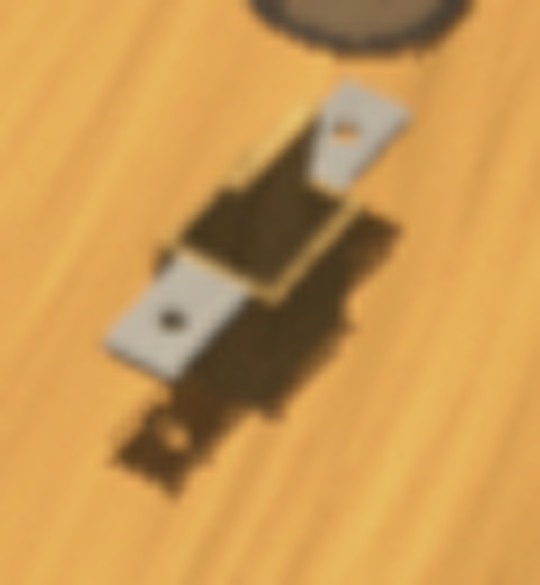

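Run:
```python
from cell import *
from h import *
p=camera_params("top"); s=camera_params("side")
np.set_printoptions(precision=4,suppress=True)
f=lambda u,v,z,k,u0,v0:onplane(p,u0+(u+.5)/k-.5,v0+(v+.5)/k-.5,z)
g=lambda u,v,z,k,u0,v0:onplane(s,u0+(u+.5)/k-.5,v0+(v+.5)/k-.5,z)
a=f(147,208,.06,8,285,190);b=f(453,275,.06,8,285,190)
print("holes top",a,b,(a+b)/2,np.linalg.norm(a-b))
c=g(343,129,.06,9,275,135);d=g(173,319,.06,9,275,135)
print("holes side",c,d,(c+d)/2,np.linalg.norm(c-d))
q=[f(*x,.008,5,145,165) for x in [(122,128),(352,141),(336,372),(101,360)]]
print("base top",np.array(q),[np.linalg.norm(q[i]-q[i-1]) for i in range(4)],np.mean(q,0))
q=[g(*x,.008,6,200,215) for x in [(487,261),(343,530),(55,381)]]
print("base side",np.array(q),np.linalg.norm(q[0]-q[1]),np.linalg.norm(q[2]-q[1]),(q[0]+q[2])/2)
print("pins top@.138",f(80,293,.138,5,145,165),f(288,315,.138,5,145,165))
print("pins side@.138",g(410,114,.138,6,200,215),g(277,335,.138,6,200,215))
print("pins side base@.12",g(412,137,.12,6,200,215),g(283,358,.12,6,200,215))
# arm masks in depth
W=cloud(p,np.load("pics/top0.npy")); 
x=W[189:232,155:210].reshape(-1,3); m=(x[:,2]>.11)&(x[:,2]<.15)
```

```text
holes top [ 0.5408 -0.1641  0.06  ] [ 0.5135 -0.2807  0.06  ] [ 0.5272 -0.2224  0.06  ] 0.11972016867184004
holes side [ 0.5126 -0.2797  0.06  ] [ 0.539  -0.1631  0.06  ] [ 0.5258 -0.2214  0.06  ] 0.11950882967772439
base top [[0.633  0.2573 0.008 ]
 [0.6226 0.1097 0.008 ]
 [0.475  0.1199 0.008 ]
 [0.4847 0.2683 0.008 ]] [np.float64(0.14869167737358716), np.float64(0.14803495470774924), np.float64(0.14797888812868876), np.float64(0.14868166756197493)] [0.5538 0.1888 0.008 ]
base side [[0.4719 0.1249 0.008 ]
 [0.4826 0.2734 0.008 ]
 [0.6312 0.2597 0.008 ]] 0.1488964755488695 0.14917854201426245 [0.5515 0.1923 0.008 ]
pins top@.138 [0.5176 0.2539 0.138 ] [0.5034 0.1355 0.138 ]
pins side@.138 [0.5073 0.1421 0.138 ] [0.517  0.2598 0.138 ]
pins side base@.12 [0.5061 0.1417 0.12  ] [0.5148 0.2599 0.12  ]
```

```bash
cat >> h.py <<'E'
def tool(o): return np.array(o["tool_pos"]),R.from_quat(o["tcp_rot"]).as_matrix()
def st(o):
    P,M=tool(o); print("t",round(o["clock"],3),"tcp mm",(P*1000).round(1),"zaz",np.degrees(np.arctan2(M[1,2],M[0,2])).round(2),"y",M[:,1].round(4),"F",np.round(o["contact_force"],2),"T",np.round(o["torque"],2),"g",round(o["grip_width"],3))
def move(o,target,zaz):
    # remaining move in tool axes: shift (mm) and turn (deg) to tool-down pose with z azimuth zaz
    P,M=tool(o); y=np.array([0,0,-1.]); a=np.radians(zaz); z=np.array([np.cos(a),np.sin(a),0]); x=np.cross(y,z)
    N=np.stack([x,y,z],1)
    print("shift mm (cur tool axes)",(M.T@(np.array(target)-P)*1000).round(2),"(final axes)",(N.T@(np.array(target)-P)*1000).round(2),"turn deg",np.degrees(R.from_matrix(M.T@N).as_rotvec()).round(2))
E
python3 - <<'E'
from cell import *
from h import *
o=get_obs(); st(o); P,M=tool(o); print(M.round(3))
K,Rm,t=cam(camera_params("wrist")); c=-Rm.T@t
print("cam in tool mm",(M.T@(c-P)*1000).round(1)); print("cam axes in tool\n",(M.T@Rm.T).round(3))
for za in (-13.2,-13.2+180): move(o,[.5265,-.222,.18],za)
E
```

```text
t 0.15 tcp mm [ 204.1 -590.5  241.8] zaz -70.93 y [-4.e-04  9.e-04 -1.e+00] F [ 0.23 -0.36 -0.02] T [-0.02  0.01  0.01] g 1.001
[[-0.945 -0.     0.327]
 [-0.327  0.001 -0.945]
 [ 0.    -1.    -0.001]]
cam in tool mm [ -68.9 -130.5   -1.2]
cam axes in tool
 [[ 0.002  0.961  0.276]
 [ 0.001 -0.276  0.961]
 [ 1.    -0.001 -0.001]]
shift mm (cur tool axes) [-425.11   61.99 -242.89] (final axes) [-432.37   61.79  229.77] turn deg [ 5.000e-02 -5.773e+01 -2.000e-02]
shift mm (cur tool axes) [-425.11   61.99 -242.89] (final axes) [ 432.37   61.79 -229.77] turn deg [3.0000e-02 1.2227e+02 6.0000e-02]
```

```bash
python3 -m inch '[[[-53,0,-30],[0,0,0],100],[[-53,0,-30],[0,0,0],100],[[-53,0,-30],[0,0,0],100],[[-53,0,-30],[0,0,0],100],[[-53,0,-30],[0,0,0],100],[[-53,0,-30],[0,0,0],100],[[-53,0,-30],[0,0,0],100],[[-53,0,-30],[0,0,0],100]]' 30
python3 -m inch '[[[0,10,0],[0,-9.6,0],60],[[0,10,0],[0,-9.6,0],60],[[0,10,0],[0,-9.6,0],60],[[0,10,0],[0,-9.6,0],60],[[0,10,0],[0,-9.6,0],60],[[0,0,0],[0,-9.6,0],60],[[0,0,0],[0,0,0],60]]'
python3 - <<'E'
from cell import *
from h import *
o=get_obs(); st(o); p=camera_params("wrist"); im,D=get_image("wrist"); cv2.imwrite("pics/w1.png",im[:,:,::-1]); np.save("pics/w1.npy",D)
import pickle; pickle.dump((p,o),open("pics/w1.pkl","wb"))
move(o,[.5265,-.222,.18],-13.2)
E
```

```text
clock: 1.15
tool_pos: [0.5275, -0.2238, 0.2423]
tcp_rot: [0.117, -0.697, 0.697, -0.117]
contact_force: [0.5, -1.4, -0.6]
grip_width: 1.001
clock: 2.02
tool_pos: [0.5263, -0.2254, 0.192]
tcp_rot: [-0.438, 0.555, -0.555, 0.438]
contact_force: [-0.9, 0.3, -0.2]
grip_width: 0.604
t 2.025 tcp mm [ 526.3 -225.4  192. ] zaz -13.39 y [-4.e-04  5.e-04 -1.e+00] F [-0.92  0.29 -0.19] T [ 0.03 -0.03 -0.  ] g 0.604
shift mm (cur tool axes) [-3.36 12.03 -0.63] (final axes) [-3.37 12.02 -0.63] turn deg [ 0.03 -0.19 -0.02]
```

View pics/w1.png

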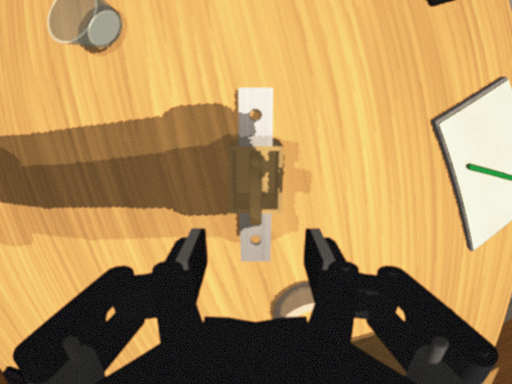

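The wrist view shows the caddy centred between the fingers, with its holes at (256,115) and (256,240). Next I'll compute where they are.

Run:
```python
from h import *
import pickle
np.set_printoptions(precision=4,suppress=True)
im=cv2.imread("pics/w1.png");D=np.load("pics/w1.npy"); p,o=pickle.load(open("pics/w1.pkl","rb"))
cv2.imwrite("pics/w1z.png",cv2.resize(im[80:270,200:310],None,fx=3,fy=3,interpolation=cv2.INTER_CUBIC))
P,M=tool(o)
# white steel mask -> ear holes
hsv=cv2.cvtColor(im,cv2.COLOR_BGR2HSV); 
def cent(u0,u1,v0,v1):
    s=hsv[v0:v1,u0:u1,1].astype(float); m=(s>s.mean()+10); ys,xs=np.nonzero(m); return xs.mean()+u0,ys.mean()+v0,len(xs)
h=[]
for b in [(249,264,108,123),(249,264,233,248)]:
    u,v,n=cent(*b); w=onplane(p,u,v,.060,True); h.append(w); print(u,v,n,w,"tool mm",(M.T@(w-P)*1000).round(1))
m=(h[0]+h[1])/2; d=h[1]-h[0]; print("mid",m,"L",np.linalg.norm(d),"theta",np.degrees(np.arctan2(-d[0],d[1])))
```

```text
254.73033707865167 114.4494382022472 89 [ 0.5388 -0.1636  0.06  ] tool mm [-63.  132.1  -2.2]
255.2753623188406 238.91304347826087 69 [ 0.5116 -0.2788  0.06  ] tool mm [ 55.4 132.   -1.9]
mid [ 0.5252 -0.2212  0.06  ] L 0.11838817350474622 theta 166.7488074729142
```

View pics/w1z.png

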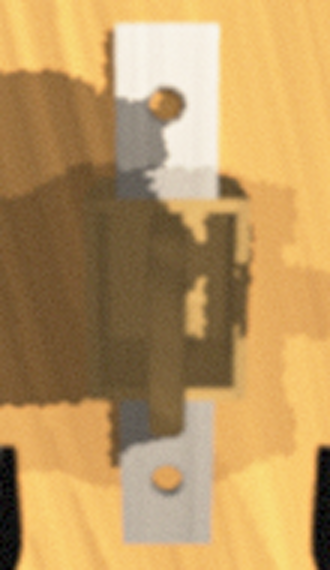

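```bash
python3 -m inch '[[[-3.7,20,-1.2],[0,0.1,0],60],[[0,30,0],[0,0,0],60],[[0,30,0],[0,0,0],60],[[0,20,0],[0,0,0],60],[[0,10,0],[0,0,0],60],[[0,5,0],[0,0,0],60],[[0,0,0],[0,0,0],60],[[0,0,0],[0,0,0],60]]' 40
python3 - <<'E'
from cell import *
from h import *
o=get_obs(); st(o); im,D=get_image("wrist"); cv2.imwrite("pics/w2.png",im[:,:,::-1])
E
```

```text
clock: 3.08
tool_pos: [0.5265, -0.2216, 0.0779]
tcp_rot: [0.438, -0.555, 0.555, -0.438]
contact_force: [-0.8, -0.2, -0.0]
grip_width: 0.6
t 3.075 tcp mm [ 526.5 -221.6   77.9] zaz -13.45 y [ 8.e-04 -4.e-04 -1.e+00] F [-0.84 -0.25 -0.  ] T [0.   0.03 0.04] g 0.6
```

View pics/w2.png

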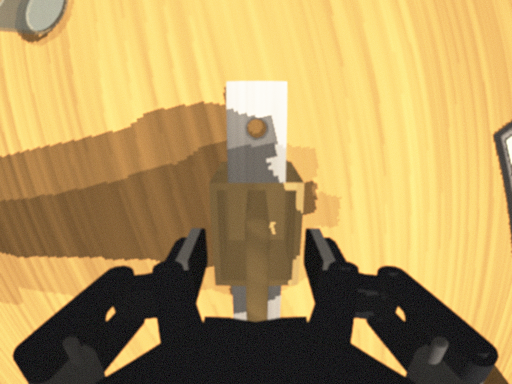

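The grip plate is centred between the fingers, with the near hole at (257,127). I'll close and lift.

```bash
python3 -m inch '[[[0,0,0],[0,0,0],0],[[0,0,0],[0,0,0],0],[[0,0,0],[0,0,0],0],[[0,0,0],[0,0,0],0],[[0,0,0],[0,0,0],0],[[0,0,0],[0,0,0],0]]' 40
python3 -m inch '[[[0,-5,0],[0,0,0],0],[[0,-15,0],[0,0,0],0],[[0,-25,0],[0,0,0],0],[[0,-30,0],[0,0,0],0],[[0,-35,0],[0,0,0],0],[[0,-35,0],[0,0,0],0],[[0,-25,0],[0,0,0],0],[[0,-10,0],[0,0,0],0],[[0,0,0],[0,0,0],0],[[0,0,0],[0,0,0],0]]' 40
python3 - <<'E'
from cell import *
from h import *
o=get_obs(); st(o); im,D=get_image("wrist"); cv2.imwrite("pics/w3.png",im[:,:,::-1])
move(o,[.51-.085,.197+.006,.258],-4)
E
```

```text
clock: 3.88
tool_pos: [0.5262, -0.2215, 0.0773]
tcp_rot: [-0.438, 0.555, -0.555, 0.438]
contact_force: [0.4, 0.4, 0.1]
grip_width: 0.112
clock: 5.12
tool_pos: [0.5257, -0.2213, 0.2563]
tcp_rot: [-0.438, 0.556, -0.555, 0.438]
contact_force: [-0.1, 0.6, -2.4]
grip_width: 0.106
t 5.125 tcp mm [ 525.7 -221.3  256.3] zaz -13.43 y [-1.4e-03  7.0e-04 -1.0e+00] F [-0.11  0.63 -2.43] T [-0.    0.01  0.01] g 0.106
shift mm (cur tool axes) [-389.32   -1.29 -196.52] (final axes) [-416.26   -1.73 -130.09] turn deg [ 0.09 -9.43 -0.03]
```

View pics/w3.png

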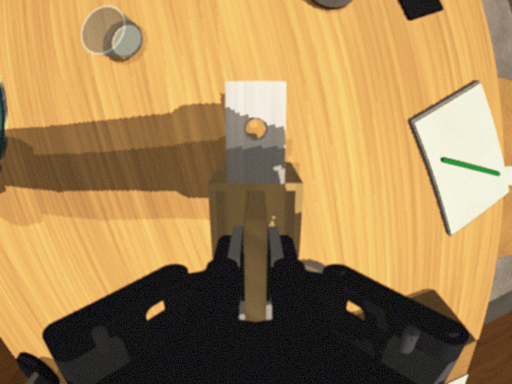

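The caddy is held and lifted, and the wrist force shows about 2.5 N of weight. I'll carry it to just in front of the stand for a look.

```bash
python3 -m inch '[[[-25,0,-12],[0,0,0],0],[[-45,0,-23],[0,0,0],0],[[-55,0,-28],[0,0,0],0],[[-55,0,-28],[0,0,0],0],[[-55,0,-28],[0,0,0],0],[[-55,0,-28],[0,0,0],0],[[-50,0,-25],[0,0,0],0],[[-35,0,-18],[0,0,0],0],[[-14,0,-7],[0,-2.4,0],0],[[0,0,0],[0,-7,0],0]]' 40
python3 -m inch '[[[0,0,0],[0,0,0],0],[[0,0,0],[0,0,0],0],[[0,0,0],[0,0,0],0]]'
python3 - <<'E'
from cell import *
from h import *
o=get_obs(); st(o); p=camera_params("wrist"); im,D=get_image("wrist"); cv2.imwrite("pics/w4.png",im[:,:,::-1]); np.save("pics/w4.npy",D)
import pickle; pickle.dump((p,o),open("pics/w4.pkl","wb"))
E
```

```text
clock: 6.42
tool_pos: [0.4245, 0.2034, 0.2568]
tcp_rot: [-0.484, 0.516, -0.516, 0.483]
contact_force: [-0.1, 0.3, -3.6]
grip_width: 0.112
clock: 6.8
tool_pos: [0.4251, 0.2023, 0.2572]
tcp_rot: [-0.482, 0.518, -0.518, 0.482]
contact_force: [-0.4, -0.2, -3.1]
grip_width: 0.112
t 6.8 tcp mm [425.1 202.3 257.2] zaz -4.15 y [-1.e-04 -1.e-04 -1.e+00] F [-0.35 -0.22 -3.08] T [0.05 0.04 0.01] g 0.112
```

View pics/w4.png

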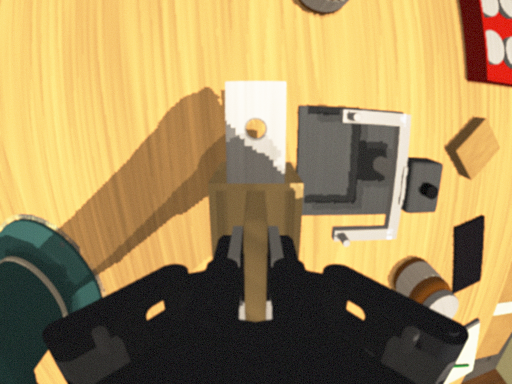

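The wrist view shows both pins, near (352,118) and (342,237), the held caddy's hole at (256,128), and the stand base. I'll enlarge it for exact pixels.

Run:
```python
from h import *
im=cv2.imread("pics/w4.png")
a=cv2.resize(im[98:138,325:385],None,fx=9,fy=9,interpolation=cv2.INTER_CUBIC)
b=cv2.resize(im[215:255,325:385],None,fx=9,fy=9,interpolation=cv2.INTER_CUBIC)
cv2.imwrite("pics/w4p.png",np.vstack([a[:300],b[:300]]))
a=cv2.resize(im[75:190,215:310],None,fx=5,fy=5,interpolation=cv2.INTER_CUBIC)
cv2.imwrite("pics/w4h.png",a)
```

```text
(no output)
```

View pics/w4p.png

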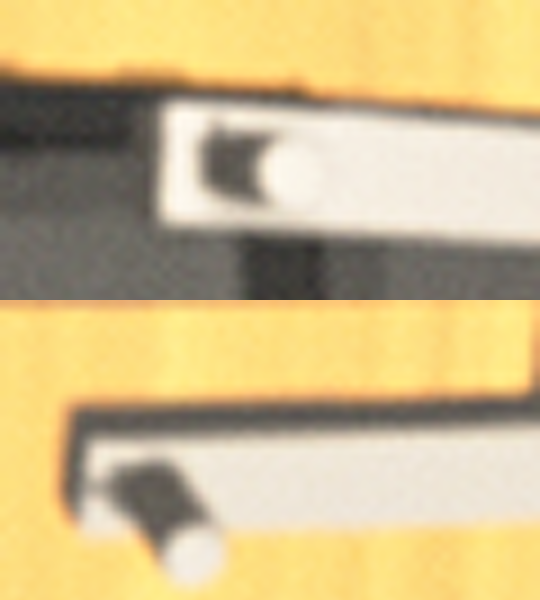

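View pics/w4h.png

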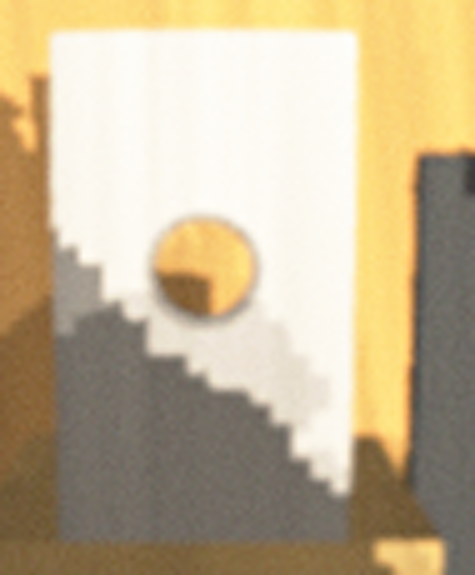

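Run:
```python
from h import *
import pickle
np.set_printoptions(precision=4,suppress=True)
p,o=pickle.load(open("pics/w4.pkl","rb")); P,M=tool(o)
a=onplane(p,356.8,116.8,.138,True); b=onplane(p,346.0,242.8,.138,True)
d=a-b; print("pins",a,b,"mid",(a+b)/2,"L",np.linalg.norm(d),"theta",np.degrees(np.arctan2(-d[0],d[1])))
h=onplane(p,255.4,128.4,P[2]-.0173,True); print("hole",h,"tool",(M.T@(h-P)*1000).round(2))
# ear side edges at ear top plane: left/right, upper/lower
for (u,v) in [(50,33),(357,33),(58,540),(350,540),(50,200),(357,200)]:
    w=onplane(p,215+u/5-.4,75+v/5-.4,P[2]-.0173,True); print((M.T@(w-P)*1000).round(2))
```

```text
pins [0.5157 0.2598 0.138 ] [0.5066 0.1412 0.138 ] mid [0.5112 0.2005 0.138 ] L 0.11897270579488889 theta -4.3701224960005485
hole [0.4278 0.2619 0.2399] tool [-59.61  17.3   -1.61]
[-83.33  17.3  -16.64]
[-83.28  17.29  13.41]
[-31.87  17.3  -16.7 ]
[-31.81  17.3   13.41]
[-66.65  17.3  -16.8 ]
[-66.6   17.3   13.51]
```

Run:
```python
from h import *
import pickle
p,o=pickle.load(open("pics/w4.pkl","rb")); P,M=tool(o)
c=P+M@np.array([.00035,.0173,-.0016]); d=np.array([.5112,.2005,c[2]])-c
print((M.T@d*1000).round(2))
```

```text
[-4.790e+00 -1.000e-02  8.763e+01]
```

```bash
python3 -m inch '[[[-1.8,0,25],[0,0.1,0],0],[[-2,0,35],[0,0,0],0],[[-1,0,27.6],[0,0,0],0],[[0,10,0],[0,0,0],0],[[0,20,0],[0,0,0],0],[[0,20,0],[0,0,0],0],[[0,12,0],[0,0,0],0],[[0,4,0],[0,0,0],0],[[0,0,0],[0,0,0],0],[[0,0,0],[0,0,0],0]]' 40
cat > look.py <<'E'
import sys,pickle
from cell import *
from h import *
n=sys.argv[1]; u0,u1,v0,v1,k=map(int,sys.argv[2:7])
o=get_obs(); st(o); p=camera_params("wrist"); im,D=get_image("wrist"); im=im[:,:,::-1].copy(); cv2.imwrite(f"pics/{n}.png",im); np.save(f"pics/{n}.npy",D)
pickle.dump((p,o),open(f"pics/{n}.pkl","wb"))
cv2.imwrite(f"pics/{n}z.png",cv2.resize(im[v0:v1,u0:u1],None,fx=k,fy=k,interpolation=cv2.INTER_CUBIC))
E
python3 look.py w5 190 320 70 185 5
```

```text
clock: 8.1
tool_pos: [0.5129, 0.2013, 0.1919]
tcp_rot: [0.481, -0.518, 0.518, -0.482]
contact_force: [-0.1, -0.1, -3.3]
grip_width: 0.113
t 8.1 tcp mm [512.9 201.3 191.9] zaz -4.13 y [ 7.e-04  3.e-04 -1.e+00] F [-0.08 -0.09 -3.33] T [ 0.03  0.04 -0.02] g 0.113
```

View pics/w5.png

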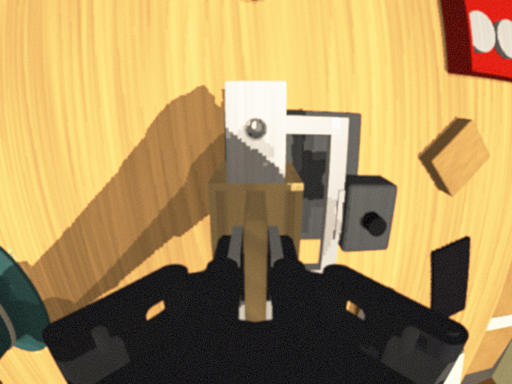

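View pics/w5z.png

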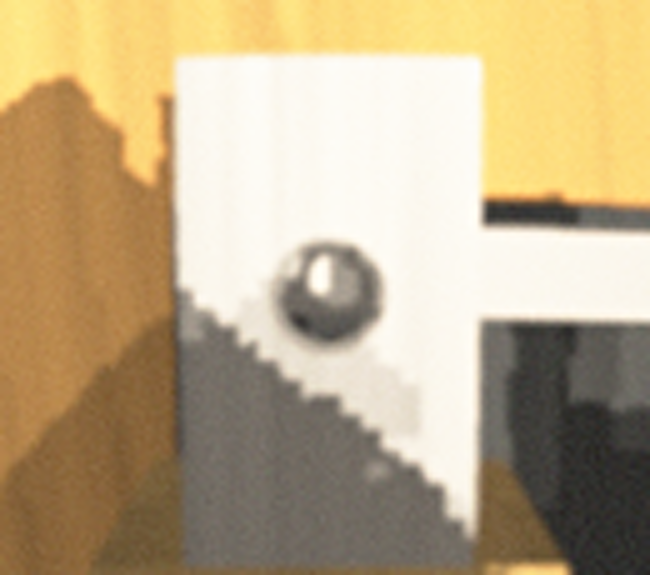

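```bash
cat >> h.py <<'E'
def align(p,o,hole,pin,eartop=.0173):
    # hole centre pixel at ear-top plane and pin-top pixel at z=.138: shift of tool needed (tool axes mm)
    P,M=tool(o); h=onplane(p,*hole,P[2]-eartop,True); q=onplane(p,*pin,.138,True)
    return (M.T@h-M.T@P)*1000,(M.T@(q-h)*1000).round(2)
E
python3 - <<'E'
from h import *
import pickle
p,o=pickle.load(open("pics/w5.pkl","rb"))
px=lambda u,v:(190+u/5-.4,70+v/5-.4)
print(align(p,o,px(329,294),px(331,274)))
E
```

```text
(array([-59.6067914 ,  17.31819028,  -1.56981437]), array([ 0.28, 36.57,  0.3 ]))
```

```bash
python3 -m inch '[[[0.2,6,0.3],[0,0,0],0],[[0,10,0],[0,0,0],0],[[0,8,0],[0,0,0],0],[[0,4,0],[0,0,0],0],[[0,0,0],[0,0,0],0],[[0,0,0],[0,0,0],0],[[0,0,0],[0,0,0],0]]' 40
python3 look.py w6 190 320 70 185 5
```

```text
clock: 9.02
tool_pos: [0.5131, 0.201, 0.1635]
tcp_rot: [0.482, -0.518, 0.518, -0.482]
contact_force: [-0.9, 0.4, -2.6]
grip_width: 0.113
t 9.025 tcp mm [513.1 201.  163.5] zaz -4.13 y [ 4.e-04  1.e-04 -1.e+00] F [-0.94  0.41 -2.55] T [ 0.01 -0.02 -0.02] g 0.113
```

View pics/w6z.png

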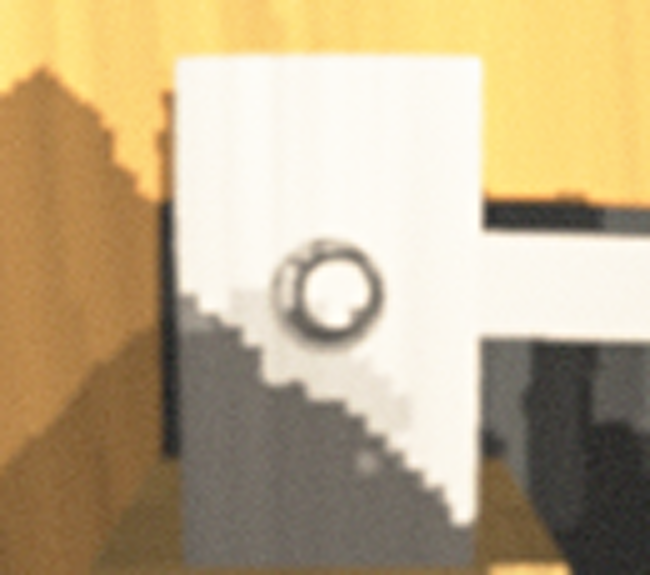

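Run:
```python
import cv2
im=cv2.imread("pics/w6.png"); cv2.imwrite("pics/w6y.png",cv2.resize(im[110:145,238:273],None,fx=16,fy=16,interpolation=cv2.INTER_CUBIC))
```

```text
(no output)
```

View pics/w6y.png

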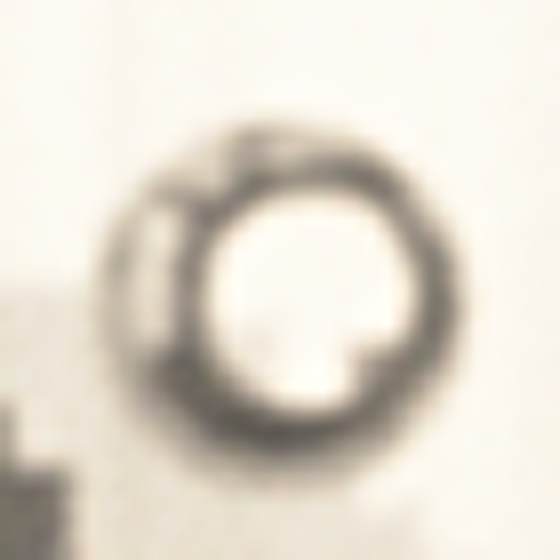

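Run:
```python
from h import *
import pickle
p,o=pickle.load(open("pics/w6.pkl","rb"))
px=lambda u,v:(238+(u+.5)/16-.5,110+(v+.5)/16-.5)
print(align(p,o,px(284,298),px(308,298)))
```

```text
(array([-59.7606218 ,  17.30904618,  -1.67944148]), array([0.62, 8.24, 0.79]))
```

```bash
python3 -m inch '[[[0.3,0,0.4],[0,0,0],0],[[0.3,1,0.4],[0,0,0],0],[[0,1,0],[0,0,0],0],[[0,0,0],[0,0,0],0],[[0,0,0],[0,0,0],0],[[0,0,0],[0,0,0],0]]' 40
python3 look.py w7 238 273 110 145 16
python3 - <<'E'
from cell import *
import cv2
im,D=get_image("side"); cv2.imwrite("pics/s7.png",cv2.resize(im[180:310,180:310,::-1],None,fx=4,fy=4,interpolation=cv2.INTER_CUBIC))
E
```

```text
clock: 9.82
tool_pos: [0.5137, 0.2003, 0.1613]
tcp_rot: [-0.482, 0.518, -0.518, 0.482]
contact_force: [0.5, 0.9, -2.9]
grip_width: 0.11
t 9.825 tcp mm [513.7 200.3 161.3] zaz -4.13 y [-0.e+00  1.e-04 -1.e+00] F [ 0.46  0.93 -2.86] T [-0.01 -0.05 -0.01] g 0.11
```

View pics/w7z.png

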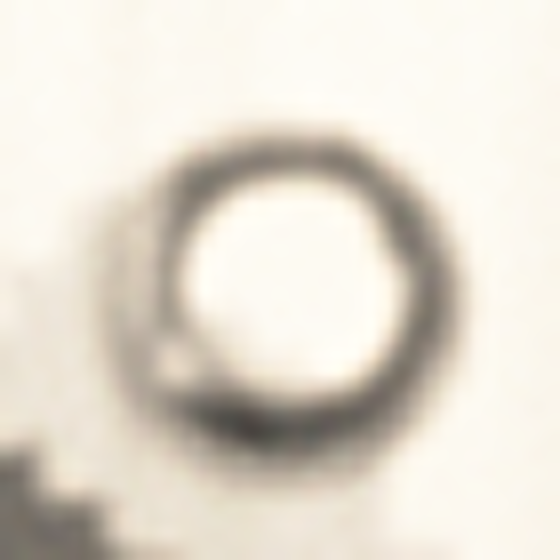

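View pics/s7.png

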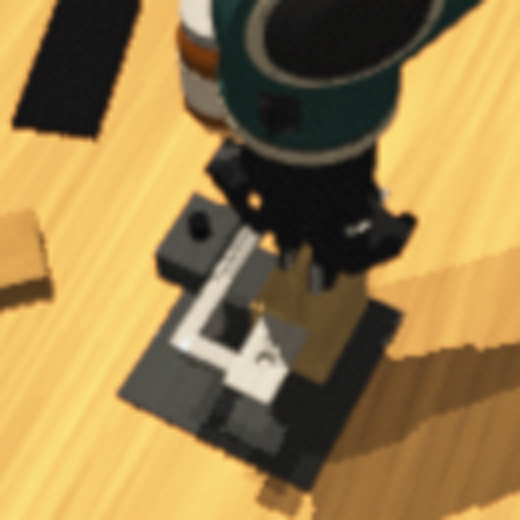

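Near hole and pin now agree to about 0.2 mm. I'll feel downward in small steps and watch the force.

```bash
python3 -m inch '[[[0.2,0.7,0.2],[0,0,0],0],[[0,0.7,0],[0,0,0],0],[[0,0.7,0],[0,0,0],0],[[0,0,0],[0,0,0],0]]' 40
python3 -m inch '[[[0,0.5,0],[0,0,0],0],[[0,0.5,0],[0,0,0],0],[[0,0,0],[0,0,0],0]]'
```

```text
clock: 10.42
tool_pos: [0.5139, 0.2001, 0.1591]
tcp_rot: [-0.482, 0.518, -0.518, 0.482]
contact_force: [0.2, -0.1, -2.3]
grip_width: 0.113
clock: 10.8
tool_pos: [0.5139, 0.2001, 0.1581]
tcp_rot: [-0.482, 0.518, -0.518, 0.482]
contact_force: [-0.3, 0.9, -3.0]
grip_width: 0.111
```

```bash
python3 -m inch '[[[0,0.5,0],[0,0,0],0],[[0,0.5,0],[0,0,0],0],[[0,0,0],[0,0,0],0]]'
python3 -m inch '[[[0,0.5,0],[0,0,0],0],[[0,0.5,0],[0,0,0],0],[[0,0,0],[0,0,0],0]]'
```

```text
clock: 11.18
tool_pos: [0.5139, 0.2001, 0.1571]
tcp_rot: [-0.482, 0.518, -0.518, 0.482]
contact_force: [0.1, 0.7, -2.0]
grip_width: 0.111
clock: 11.55
tool_pos: [0.5139, 0.2001, 0.1562]
tcp_rot: [-0.482, 0.518, -0.518, 0.482]
contact_force: [-0.0, 0.2, -2.5]
grip_width: 0.111
```

```bash
python3 look.py w8 238 273 110 145 16; python3 -m inch '[[[0,0.7,0],[0,0,0],0],[[0,0.7,0],[0,0,0],0],[[0,0,0],[0,0,0],0]]'
python3 -m inch '[[[0,0.7,0],[0,0,0],0],[[0,0.7,0],[0,0,0],0],[[0,0,0],[0,0,0],0]]'
```

```text
t 11.55 tcp mm [513.9 200.1 156.2] zaz -4.13 y [-1.e-04  0.e+00 -1.e+00] F [-0.04  0.22 -2.53] T [ 0.02  0.01 -0.01] g 0.111
clock: 11.98
tool_pos: [0.5138, 0.2001, 0.1547]
tcp_rot: [-0.482, 0.518, -0.518, 0.482]
contact_force: [-0.3, -0.8, -3.2]
grip_width: 0.112
clock: 12.35
tool_pos: [0.5138, 0.2001, 0.1533]
tcp_rot: [-0.482, 0.518, -0.518, 0.482]
contact_force: [-0.1, 0.1, -3.0]
grip_width: 0.111
```

View pics/w8z.png

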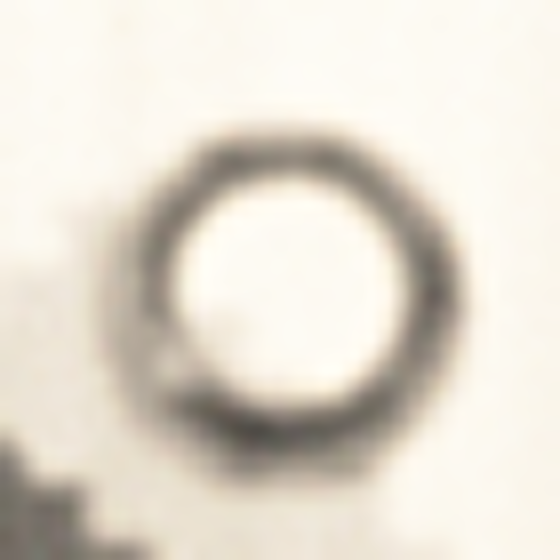

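The pin disc is concentric with the hole (centre about (287,298) in the crop). The ears are about 6 mm below the pin tops with no force, so both pins are in. I'll continue down.

```bash
python3 -m inch '[[[0,1,0],[0,0,0],0],[[0,1,0],[0,0,0],0],[[0,1,0],[0,0,0],0],[[0,0,0],[0,0,0],0]]'
python3 -m inch '[[[0,1,0],[0,0,0],0],[[0,1,0],[0,0,0],0],[[0,1,0],[0,0,0],0],[[0,0,0],[0,0,0],0]]'
python3 -m inch '[[[0,1,0],[0,0,0],0],[[0,1,0],[0,0,0],0],[[0,1,0],[0,0,0],0],[[0,0,0],[0,0,0],0]]'
```

```text
clock: 12.85
tool_pos: [0.5138, 0.2001, 0.1503]
tcp_rot: [-0.482, 0.518, -0.518, 0.482]
contact_force: [0.2, -0.5, -1.8]
grip_width: 0.108
clock: 13.35
tool_pos: [0.5138, 0.2001, 0.1473]
tcp_rot: [-0.482, 0.518, -0.518, 0.482]
contact_force: [-1.1, -0.5, -3.0]
grip_width: 0.112
clock: 13.85
tool_pos: [0.5139, 0.2001, 0.1443]
tcp_rot: [-0.482, 0.518, -0.518, 0.482]
contact_force: [-0.1, 1.1, -2.8]
grip_width: 0.11
```

```bash
python3 -m inch '[[[0,0.5,0],[0,0,0],0],[[0,0.5,0],[0,0,0],0],[[0,0.5,0],[0,0,0],0],[[0,0,0],[0,0,0],0]]'
python3 -m inch '[[[0,0.5,0],[0,0,0],0],[[0,0.5,0],[0,0,0],0],[[0,0,0],[0,0,0],0]]'
```

```text
clock: 14.35
tool_pos: [0.5139, 0.2001, 0.1429]
tcp_rot: [-0.482, 0.518, -0.518, 0.482]
contact_force: [0.8, -0.3, -3.7]
grip_width: 0.113
clock: 14.72
tool_pos: [0.5139, 0.2001, 0.1419]
tcp_rot: [-0.482, 0.518, -0.518, 0.482]
contact_force: [0.3, 0.2, -2.1]
grip_width: 0.109
```

```bash
python3 -m inch '[[[0,0.3,0],[0,0,0],0],[[0,0,0],[0,0,0],0]]'
python3 -m inch '[[[0,0.3,0],[0,0,0],0],[[0,0,0],[0,0,0],0]]'
```

```text
clock: 14.98
tool_pos: [0.5139, 0.2001, 0.1416]
tcp_rot: [-0.482, 0.518, -0.518, 0.482]
contact_force: [-0.2, 0.3, -2.4]
grip_width: 0.114
clock: 15.22
tool_pos: [0.5138, 0.2001, 0.1412]
tcp_rot: [-0.482, 0.518, -0.518, 0.482]
contact_force: [-0.0, -1.1, -2.0]
grip_width: 0.11
```

```bash
python3 -m inch '[[[0,0.2,0],[0,0,0],0],[[0,0,0],[0,0,0],0]]'
python3 -m inch '[[[0,0.2,0],[0,0,0],0],[[0,0,0],[0,0,0],0]]'
```

```text
clock: 15.48
tool_pos: [0.5139, 0.2001, 0.1412]
tcp_rot: [0.482, -0.518, 0.518, -0.482]
contact_force: [-1.3, 0.1, 0.6]
grip_width: 0.111
clock: 15.72
tool_pos: [0.5139, 0.2001, 0.1411]
tcp_rot: [0.482, -0.518, 0.518, -0.482]
contact_force: [-3.2, -1.0, 5.2]
grip_width: 0.116
```

The force rose to +5 N at an estimated ear underside height of 119.8 mm, so it looks home. I'll hold briefly and check the picture.

```bash
python3 -m inch '[[[0,-0.1,0],[0,0,0],0],[[0,0,0],[0,0,0],0],[[0,0,0],[0,0,0],0]]'
python3 look.py w9 200 360 70 190 5;  python3 - <<'E'
from cell import *
import cv2
im,D=get_image("side"); cv2.imwrite("pics/s9.png",cv2.resize(im[200:310,190:300,::-1],None,fx=5,fy=5,interpolation=cv2.INTER_CUBIC))
E
```

```text
clock: 16.1
tool_pos: [0.5139, 0.2001, 0.1412]
tcp_rot: [0.482, -0.518, 0.518, -0.482]
contact_force: [-2.4, -1.4, 5.1]
grip_width: 0.112
t 16.1 tcp mm [513.9 200.1 141.2] zaz -4.13 y [ 2.e-04  0.e+00 -1.e+00] F [-2.43 -1.4   5.08] T [-0.3   0.61  0.01] g 0.112
```

View pics/w9z.png

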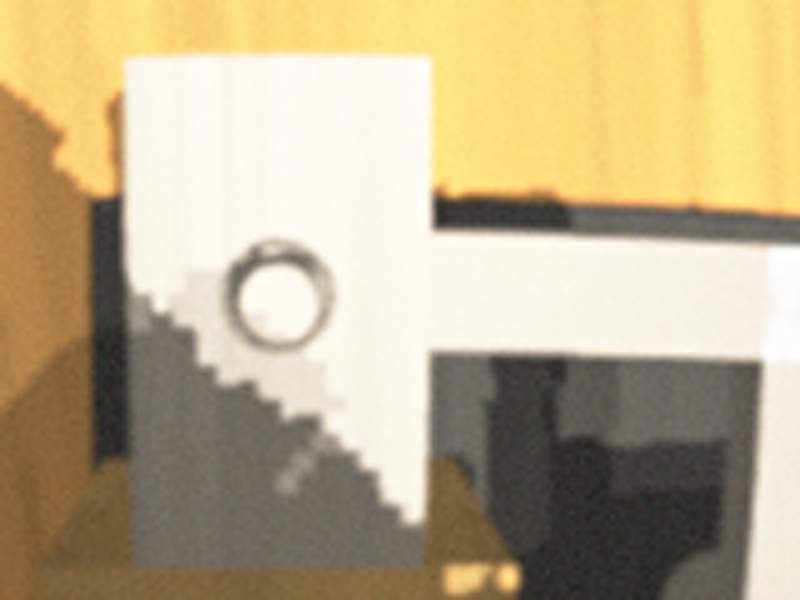

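View pics/s9.png

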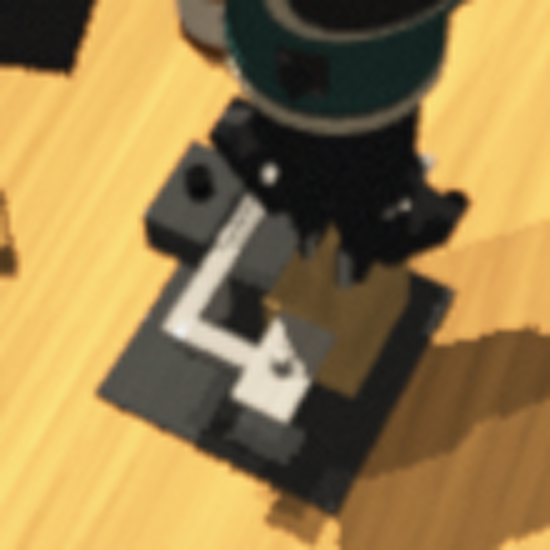

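Run:
```python
from h import *
import pickle
p,o=pickle.load(open("pics/w9.pkl","rb")); D=np.load("pics/w9.npy"); K,Rm,t=cam(p)
def z(u0,u1,v0,v1):
    r=[]
    for v in range(v0,v1):
        for u in range(u0,u1):
            if D[v,u]>0:
                c,d=ray(p,u,v,True); dc=Rm@d; r.append(c+d*D[v,u]/dc[2])
    return np.median(r,0).round(4)
f=lambda u0,u1,v0,v1:z(200+u0//5,200+u1//5,70+v0//5,70+v1//5)
print("ear top",f(140,400,80,200),f(350,410,220,360),"arm",f(450,700,270,320),"pin",f(260,300,280,315))
```

```text
ear top [0.5169 0.2752 0.1228] [0.5267 0.2593 0.1228] arm [0.5471 0.2574 0.1189] pin [0.5167 0.2604 0.1368]
```

Depth confirms it: the ear top is 3.9 mm above the arm and the pin top is 14 mm above the ear, so the caddy is fully home. I'll release and retreat.

```bash
python3 -m inch '[[[0,0,0],[0,0,0],0],[[0,0,0],[0,0,0],20],[[0,0,0],[0,0,0],40],[[0,0,0],[0,0,0],50],[[0,0,0],[0,0,0],50],[[0,0,0],[0,0,0],50]]'
python3 -m inch '[[[0,-5,0],[0,0,0],50],[[0,-15,0],[0,0,0],50],[[0,-30,0],[0,0,0],50],[[0,-40,0],[0,0,0],50],[[0,-40,0],[0,0,0],50],[[0,-10,0],[0,0,0],50],[[0,0,0],[0,0,0],50],[[0,0,0],[0,0,0],50]]'
python3 look.py w10 180 380 100 250 4
```

```text
clock: 16.95
tool_pos: [0.5139, 0.2001, 0.141]
tcp_rot: [-0.482, 0.518, -0.518, 0.482]
contact_force: [0.4, 0.4, -0.6]
grip_width: 0.499
clock: 17.95
tool_pos: [0.5135, 0.1998, 0.2801]
tcp_rot: [-0.482, 0.518, -0.517, 0.481]
contact_force: [0.5, -0.1, -0.2]
grip_width: 0.505
t 17.95 tcp mm [513.5 199.8 280.1] zaz -4.13 y [-1.4e-03 -3.0e-04 -1.0e+00] F [ 0.47 -0.14 -0.16] T [-0.03  0.01  0.04] g 0.505
```

View pics/w10.png

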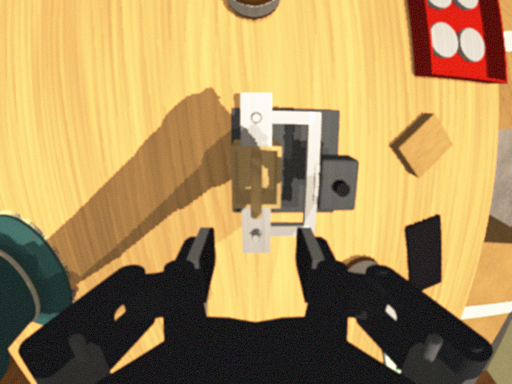

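Run:
```python
from h import *
import pickle
from cell import *
im,D0=get_image("side"); cv2.imwrite("pics/s10.png",im[:,:,::-1])
```

```text
(no output)
```

View pics/s10.png

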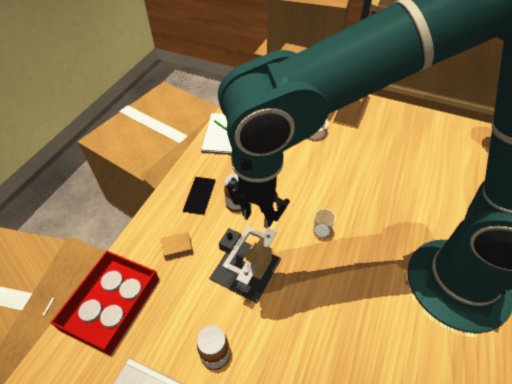

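The caddy hangs in place, with holes over pins at (256,117) and (256,232), and the bystanders look unmoved. I'll check that both ears are level by depth.

Run:
```python
from h import *
import pickle
p,o=pickle.load(open("pics/w10.pkl","rb")); D=np.load("pics/w10.npy"); K,Rm,t=cam(p)
def z(u0,u1,v0,v1):
    r=[]
    for v in range(v0,v1):
        for u in range(u0,u1):
            if D[v,u]>0:
                c,d=ray(p,u,v,True); dc=Rm@d; r.append(c+d*D[v,u]/dc[2])
    return np.median(r,0).round(4)
print("near ear",z(243,270,97,108),z(243,270,125,138),"far ear",z(246,268,241,249),z(246,252,212,240),z(264,269,215,240),"arms",z(280,305,114,122),z(278,300,228,232))
```

```text
near ear [0.5178 0.2742 0.1229] [0.5158 0.2462 0.1228] far ear [0.5077 0.126  0.1228] [0.5007 0.1492 0.1227] [0.519  0.1456 0.1226] arms [0.5519 0.2569 0.1189] [0.5393 0.1396 0.1188]
```

View pics/w10z.png

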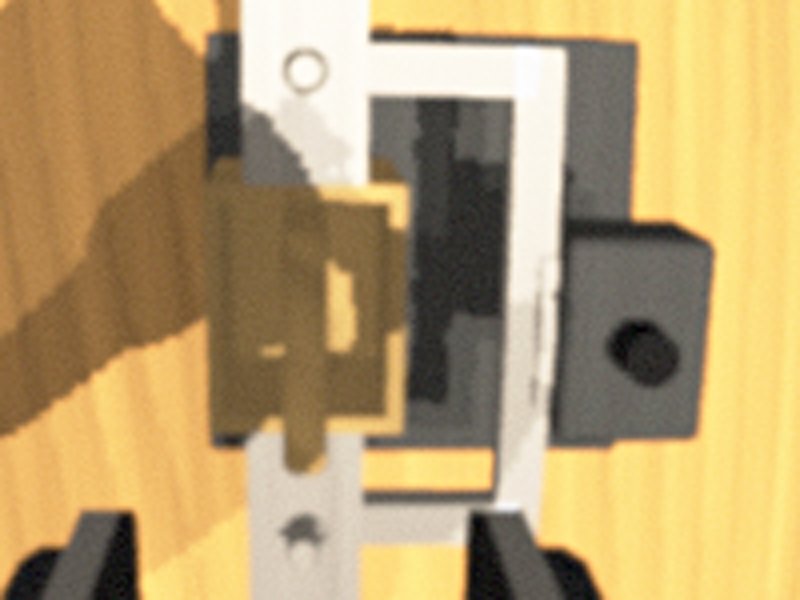

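Both ears measure 122.6–122.9 mm, level and 4 mm above the arms, and both pins stand through their holes. I'm handing the job in.

```bash
python3 -c "
from cell import *
print(close_job())"
```

```text
the job is handed in; nothing more can be done
None
```

The caddy is hanging on the stand with both ear holes over the pins and the ears down on the arms. I let go and handed the job in at about 18 s of the 72 s allowed; no verdict is reported.

**How it went:** I gripped the caddy by its upright grip and lifted it. With the wrist camera I centred the near hole over its pin to about 0.2 mm. I then lowered it in steps of 1 mm or less, and no force showed until the ears met the arms at about 5 N. I held it there about 0.5 s before releasing and moved the arm clear.

**Last checks:**
- **Seating:** by depth, both ears were level, 4 mm above the arm tops, before and after release. While still held, the near pin stood 14 mm above its ear, as it should. After release both pins showed through their holes.
- **Force:** the wrist force was back to about zero after release.
- **Bystanders:** none appeared moved in the pictures, but I didn't measure their positions again.

**Disagreements:** depth heights read about 1 mm low overall (arm tops at 119 mm instead of 120). The top and side views differed by 3 to 6 mm on the stand and pins, so I relied on the wrist camera for the final alignment. While seated and held, the wrist also felt about 2.5 N sideways, which I put down to friction.

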